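# Rake the steel straws into the drying tray

### The arm

A 6-joint arm with a two-finger parallel gripper is mounted at the origin on the work surface. World frame = base frame: x ahead of the robot, y to its left, z up, the work surface at z = 0. Lengths are in m, angles in rad, forces in N, time in s.
With the tool pointing down it reaches from about 0.35 to 0.85 m from the base axis. Payload 8.1 kg.
Tool frame: the origin (TCP) lies at the very end of the fingers, on their centre line; the grasp point (between the pads) lies 19 mm behind it; z points along the fingers, y is the direction in which the jaws open and shut (so a half turn about z gives the same grasp; the last joint's range is limited). The gripper opens to 93 mm and grips with 3 to 60 N. Pads are 15 mm wide; open, the fingers measure 128 mm over their backs; the gripper's body (75 mm by 188 mm) begins 65 mm behind the grasp point.
Start: joints at [-1.339, 0.13, 1.488, -0, 1.523, -0.085], TCP at [0.187, -0.57, 0.219] pointing down, gripper open.
Joint ranges: [-2.96, 2.96], [-0.89, 2.26], [0.02, 2.5], [-1.34, 4.48], [0, 2.73], [-2.66, 2.66]. Speed limits (rad/s): [2.39, 2.39, 2.79, 3.14, 3.14, 3.14].

### API

Orientations are given as a rotation vector (axis times angle).
In Python, from plant import * gives the robot as it stands.
- The arm moves only by the tool apply_moves, never from a script. Its argument "commands" is one flat list of numbers, 7 for each row, row after row: the shift along the world's x, y, z in cm, then the turn, a rotation vector about the world's x, y, z in rad, then the finger opening in cm, from 0 to 9.3. A call has 1 to 8 rows; each row shifts and turns the pose as measured when the row begins; what a row does not reach is not made up. A row lasts 1/8 s, in which the tool goes at most 62.5 mm and 10.7 degrees, less where a joint would pass 70% of its speed; a pose out of reach is approached as far as the arm can. A call with a gripper value outside its range is refused whole. The fingers move at their own pace and stop on an object; "squeeze" is the grip in N (left out, the last holds). Time passes only in rows, so rows that do not move let the fingers close. It gives the time, the measured TCP pose, the force and the opening at its end, in the units of the state.
- read_state(): the state, without advancing time (a new reading comes with each control period).
- read_camera(name): name is "scene" or "side" or "wrist"; returns (picture, depth): 400x640x3 uint8, blue, green, red; 400x640 float32, m along the optical axis (not along the pixel's ray), 0 where there is no reading.
- camera_model(name): a dict with "intrinsics" (3x3 intrinsics, pixels), "R" (3x3) and "t" (3): a world point X has camera coordinates R X + t. Camera axes: x right, y down, z forward; pixel columns grow to the right and rows downward; lengths in m; the calibration is good to about 2 mm. A picture is of the moment at which its call begins: read the wrist's pose just before it. camera_model takes no time and is no camera call; for the wrist camera it gives the pose at the moment of the call.
- close_job(): hands the job in, once; it reports no verdict.
Trained networks look in the newest picture that a camera, given by its name, has taken for a name from the list of things; names that differ only in an ending like _2 or _b are one class to them, and where a whole thing is asked for, a point or a joint stands for the part that bears it (a point fixed in the world has none). Each returns a list of dicts, best first, with "conf" (0 to 1); they miss things now and then, are a little off and sometimes report something else, mostly with a low value. They report only what shows in the picture. A call takes as long as a camera call. They do not tell look-alikes from the thing itself.
- find_in(query, camera): "point" ([x, y, z] in m, in the coordinates of the camera as it stood for that picture, good to about 4 mm: the middle of the surface that is visible of it).
- cut_out(query, camera): "mask" (400x640 bool, what is visible of it).
- spot_point(query, camera): "point" ([x, y, z] in m, in the coordinates of the camera as it stood for that picture, good to about 4 mm: a listed point, or the origin of a listed thing).
The state is a dict: "t": time; "q": joint angles; "dq": joint speeds; "joint_torque": joint torques, N m; "tool_pos": TCP position; "orientation": TCP orientation; "force": force on the tool from outside, world axes, zero at the start; "wrist_torque": the same for the moment, N m; "opening": finger opening in m.
Only numpy, scipy, OpenCV 4.12 (cv2) and the standard library are available. Lean on these libraries where they do the work, as an engineer would, in place of code of your own. Each camera call takes 0.05 s, during which the arm holds its last target. There are 200 camera calls.

### The job

Take the wooden rake from its cork mat and comb it slowly across the grooved drying tray, from one end to the other, so that all three steel straws drop fully into grooves and lie parallel; let the teeth rest on the tray's ribs with light, unbroken pressure for the whole stroke, never pressing hard (stay well under 30 N), and do not touch the straws with the gripper. Then stand the rake upright on its cork mat again and let go, leaving everything else on the counter as it was.

Things in the scene. Friction and masses are not known exactly. Their poses are not given: they have to be found in the camera images.
- tray: Fixed rigid wood tray, 176 (x) by 284 (y) mm; rim 30.5 high, 8 thick. Origin: centre of underside, z up. Ribbed deck: 9 grooves along its x, 12.5 wide, at y = -88, -66, ... 88 mm; rib tops and a flat landing at each end (|y| 94 to 134) at z = 20.5, floors at 10. The deck is level and firm, but lies up to 2 mm higher or lower than this: that is not measured. Comb along y, teeth row along x.
- rake: Loose rigid dark wood rake, 0.15 kg, standing on the mat. Origin: centre of underside (tooth tips), z up. 7 teeth, 20 mm high, in a row along its x, 132 long, 24 deep (y; lower edges rounded 4), under a bar up to z = 32. Handle block on top: 60 (x) by 26 (y) mm, z = 32 to 93; pinch it across y. Nothing gives: on the ribs 0.5 mm of height is worth many newtons, so feel for it.
- mat: Fixed cork mat, 180 (x) by 100 (y) by 6 mm, on the counter to one side of the tray. Origin: centre of its underside; z up.
- straw0: Loose stainless straw, 9 mm thick, 140 mm long, 16 g, lying askew on the tray's rib tops at first. Origin: its middle, on its axis; x along it. Fully in a groove its origin is at z = 14.5 mm in the tray's frame (on the ribs: 25), give or take 2 mm as the deck lies, its top 1.5 mm below the rib tops, so the rake passes over it. Straws can jam before the rake: ease back a little and go on.
- straw1: Loose stainless straw, 9 mm thick, 140 mm long, 16 g, lying askew on the tray's rib tops at first. Origin: its middle, on its axis; x along it. Fully in a groove its origin is at z = 14.5 mm in the tray's frame (on the ribs: 25), give or take 2 mm as the deck lies, its top 1.5 mm below the rib tops, so the rake passes over it. Straws can jam before the rake: ease back a little and go on.
- straw2: Loose stainless straw, 9 mm thick, 140 mm long, 16 g, lying askew on the tray's rib tops at first. Origin: its middle, on its axis; x along it. Fully in a groove its origin is at z = 14.5 mm in the tray's frame (on the ribs: 25), give or take 2 mm as the deck lies, its top 1.5 mm below the rib tops, so the rake passes over it. Straws can jam before the rake: ease back a little and go on.
- canister: Bystander: glass canister with a clip latch, 88 mm wide, 133 mm high, on the other side of the tray from the mat. Origin: centre of its underside.
- jug: Bystander: white ceramic jug, 112 mm wide without the handle (which reaches 96 mm from its axis), 170 mm high. Origin: centre of its underside.
- timer: Bystander: plastic timer dial, 72 mm wide, 43 mm high. Origin: centre of its underside.
- bowl: Bystander: small ceramic bowl, 110 mm wide, 45 mm high. Origin: centre of its underside.
- mug: Bystander: white mug, 76 mm wide plus handle, 85 mm high. Origin: centre of its underside.
- mill: Bystander: wooden pepper mill, 56 mm wide, 170 mm high. Origin: centre of its underside.
- oil: Bystander: green glass oil bottle, 64 mm wide, 210 mm high. Origin: centre of its underside.
Things that resemble listed ones, but are neither listed nor needed, are in the scene too. Of the things that look like the mat, the larger one is meant.

How it is judged:
By the outcome, as a careful person would: the job done as asked, in the order asked, and still so for the second after the job is handed in, with the robot touching nothing.
It also fails if it takes over 72 s, if anything falls off the work surface, if the arm or the gripper's body presses on something with over 40 N, if the wrist force passes 120 N, or if a joint passes its speed limit or range.

## Working session

There is one attempt and no reset: what is moved stays moved. The work goes in short steps, Python scripts to look and compute and a tool call to move; the robot and the scene stay as the last step left them, time stands still between calls to the robot, and variables do not carry over. Pictures are saved under pics/ and viewed, about 8 in all and at most 12, crops included, and the job is handed in when it is done.

Besides the shell and the picture viewer there is one more tool, called after ">>>" as a command line: name --argument value ..., lists and objects as JSON in quotes. apply_moves: Moves the arm, as the interface text tells. Its arguments: {"type":"object","properties":{"commands":{"type":"array"},"squeeze":{"type":"number"}},"required":["commands"]}

```bash
mkdir -p pics; ls
cat > h.py <<'E'
from plant import *
import numpy as np, cv2
def w(cam,p):
    m=camera_model(cam); return m["R"].T@(np.array(p)-m["t"])
def cloud(cam,d):
    m=camera_model(cam);K=m["intrinsics"]
    v,u=np.indices(d.shape); 
    P=np.stack([(u-K[0][2])/K[0][0]*d,(v-K[1][2])/K[1][1]*d,d],-1)
    return (P-np.array(m["t"]))@np.array(m["R"])
E
python3 - <<'E'
from h import *
s=read_state();print(s)
for c in ["scene","side"]:
    im,d=read_camera(c);cv2.imwrite(f"pics/{c}0.png",im);np.save(f"pics/{c}0.npy",cloud(c,d)*(d>0)[...,None])
    for n in ["tray","rake","mat","straw0","canister"]:
        for r in find_in(n,c)[:5]:
            p=np.array(r["point"]);m=camera_model(c);K=np.array(m["intrinsics"]);uv=K@p;print(c,n,round(r["conf"],2),w(c,p).round(3),(uv[:2]/uv[2]).round())
E
```

```text
pics
{'t': 0.0, 'q': array([-1.33940824e+00,  1.31126544e-01,  1.48929693e+00,  1.17149214e-05,
        1.52298096e+00, -8.53988441e-02]), 'dq': array([-0.00129927,  0.00033622, -0.00249281,  0.00144311,  0.00086703,
        0.00015332]), 'joint_torque': array([-4.89528848e-04, -5.59826410e+01, -4.91773868e+01,  7.67961983e-02,
        3.50240234e-02, -1.61286630e-04]), 'tool_pos': array([ 0.18680395, -0.56957958,  0.21759843]), 'orientation': array([-3.10048103e+00, -4.95243617e-01,  1.89113663e-04]), 'force': array([-0.42484708,  0.62398797,  0.23241898]), 'wrist_torque': array([-0.02042886, -0.03212225, -0.01935864]), 'opening': 0.09288479523707625}
scene tray 0.72 [0.555 0.017 0.022] [327. 202.]
scene rake 0.83 [0.455 0.31  0.047] [364. 126.]
scene rake 0.57 [0.789 0.138 0.026] [420. 220.]
scene mat 0.87 [0.498 0.311 0.008] [374. 140.]
scene mat 0.61 [0.324 0.165 0.006] [303. 140.]
scene mat 0.5 [ 0.503 -0.33   0.114] [219. 255.]
scene straw0 0.74 [0.548 0.068 0.03 ] [337. 189.]
scene straw0 0.63 [ 0.551 -0.011  0.033] [320. 206.]
scene straw0 0.42 [0.55  0.033 0.032] [330. 197.]
scene canister 0.58 [ 0.501 -0.329  0.115] [219. 254.]
side rake 0.19 [ 0.595 -0.48   0.112] [440. 272.]
side mat 0.62 [0.32  0.16  0.004] [235. 215.]
side mat 0.45 [0.377 0.332 0.01 ] [225. 182.]
side canister 0.53 [ 0.488 -0.365  0.076] [381. 273.]
```

View pics/scene0.png

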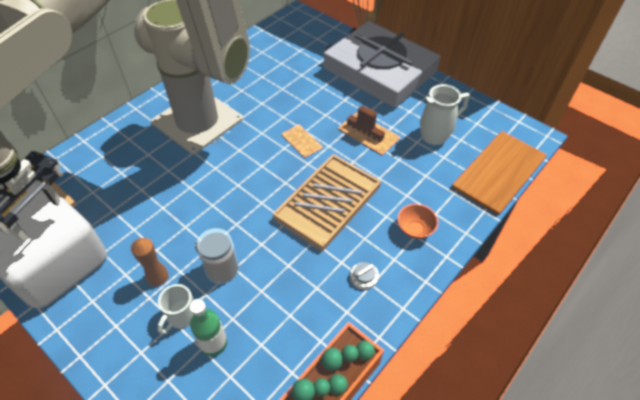

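View pics/side0.png

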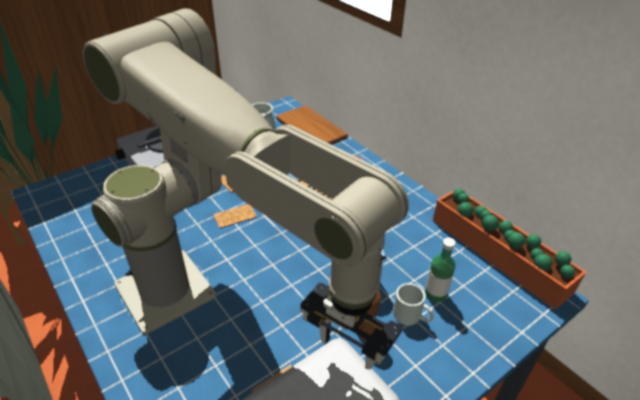

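Scene view: the rake stands at (364,126) on the larger cork mat (370,132). The small cork mat at (302,140) and the board at (500,172) are look-alikes. The tray is at (327,202) with three straws, the canister at (217,256), the jug at (440,115) and the bowl at (417,222). The side view is mostly blocked by the arm.

Run:
```python
from h import *
P=np.load("pics/scene0.npy");im=cv2.imread("pics/scene0.png")
def rect(m,n):
    q=P[m][:,:2].astype(np.float32)*1000
    r=cv2.minAreaRect(q);print(n,len(q),np.round(r[0]),np.round(r[1]),round(r[2],1),P[m][:,2].mean().round(4))
X,Y,Z=P[...,0],P[...,1],P[...,2]
near=lambda x,y,r:np.hypot(X-x,Y-y)<r
rect(near(.49,.31,.12)&(Z>.085)&(Z<.11),"handle top")
rect(near(.49,.31,.12)&(Z>.03)&(Z<.11),"rake")
rect(near(.49,.31,.13)&(Z>.03)&(Z<.05),"rake bar")
rect(near(.555,.017,.19)&(Z>.015)&(Z<.04),"tray")
rect(near(.555,.017,.19)&(Z>.027)&(Z<.04),"tray rim")
for n in ["mat","rake","tray"]:
    for r in cut_out(n,"scene")[:3]:
        rect(r["mask"]&(Z>0.002)&(Z<.15),n+str(round(r["conf"],2)))
c=cv2.resize(im[80:260,250:480],None,fx=3.4,fy=3.2,interpolation=2);cv2.imwrite("pics/c1.png",c)
```

```text
handle top 168 [455. 320.] [63. 32.] 0.9 0.0975
rake 556 [454. 321.] [134.  35.] 4.3 0.0651
rake bar 221 [454. 322.] [134.  32.] 4.6 0.0389
tray 4557 [548.  29.] [179. 289.] 3.7 0.0251
tray rim 1471 [548.  29.] [179. 288.] 3.7 0.0312
mat0.73 700 [465. 331.] [182. 109.] 0.4 0.0085
mat0.66 654 [324. 162.] [ 77. 134.] 76.8 0.0066
mat0.44 1073 [788. 120.] [105. 110.] 33.9 0.0259
rake0.69 783 [443. 367.] [154. 129.] 3.9 0.051
tray0.69 5256 [540.  39.] [196. 311.] 3.2 0.0224
tray0.3 1333 [ 495. -484.] [103. 184.] 61.0 0.0489
```

View pics/c1.png

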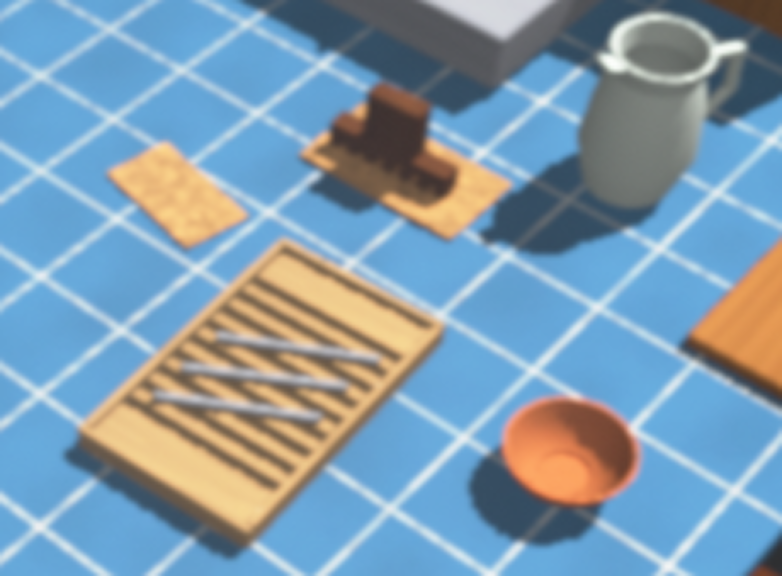

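>>> apply_moves --commands '[1,4,4,0,0,-0.03,9.3,3,5,1,0,0,-0.03,9.3,3,5,1,0,0,-0.03,9.3,3,5,1,0,0,-0.03,9.3,3,5,1,0,0,-0.03,9.3,3,5,1,0,0,-0.03,9.3,3,5,1,0,0,-0.03,9.3,3,5,1,0,0,-0.03,9.3]'

```text
t: 1.75
tool_pos: [0.4091, -0.1699, 0.33]
orientation: [-3.138, -0.096, -0.006]
force: [1.3, 0.0, -0.8]
opening: 0.0929
```

Run:
```python
from h import *
m=camera_model("wrist");s=read_state();print(s['tool_pos'],s['orientation'],s['q'],s['t']);R=np.array(m["R"]);print(R,-R.T@np.array(m["t"]))
P=np.load("pics/scene0.npy");read_camera("scene")
for n in ["jug","canister","mug","bowl"]:
    for r in find_in(n,"scene")[:2]: print(n,round(r["conf"],2),w("scene",r["point"]).round(3))
X,Y,Z=P[...,0],P[...,1],P[...,2]
m=(abs(X-.46)<.3)&(Y>.2)&(Y<.6)&(Z>.11);print("tall near mat",P[m].min(0),P[m].max(0))
for y in np.arange(.2,.6,.04):
    k=m&(abs(Y-y)<.02)
    if k.any():print(round(y,2),P[k].min(0).round(2),P[k].max(0).round(2))
```

```text
[ 0.4090744  -0.16990816  0.32995553] [-3.13846298 -0.09590239 -0.00603303] [-0.51243506 -0.32119873  1.71088668  0.00346099  1.74947075  0.99788529] 1.75
[[ 0.06077903 -0.99814553 -0.00337933]
 [-0.95292994 -0.0590326   0.29738811]
 [-0.2970361  -0.01485469 -0.9547507 ]] [ 0.49290626 -0.16505026  0.49645881]
jug 0.77 [0.639 0.435 0.117]
canister 0.94 [ 0.499 -0.33   0.114]
mug 0.59 [ 0.487 -0.476  0.049]
bowl 0.64 [0.783 0.139 0.024]
tall near mat [0.19279204 0.40420822 0.11002032] [0.68019315 0.59896708 0.17899102]
0.4 [0.59 0.4  0.11] [0.66 0.42 0.18]
0.44 [0.58 0.42 0.11] [0.68 0.46 0.18]
0.48 [0.31 0.46 0.11] [0.68 0.5  0.18]
0.52 [0.31 0.5  0.11] [0.67 0.54 0.17]
0.56 [0.3  0.54 0.11] [0.67 0.58 0.15]
```

>>> apply_moves --commands '[3,4,1,0,0,0,9.3,3,4,1,0,0,0,9.3,3,4,1,0,0,0,9.3,3,4,1,0,0,0,9.3,3,4,1,0,0,0,9.3,0,0,0,0,0,0,9.3]'

```text
t: 2.75
tool_pos: [0.5595, 0.0203, 0.3765]
orientation: [3.141, 0.066, -0.006]
force: [0.3, -0.9, -0.6]
opening: 0.093
```

```bash
cat > look.py <<'E'
from h import *
import sys
n=sys.argv[1];s=read_state();print(s['t'],s['tool_pos'].round(4),s['orientation'].round(3),s['force'].round(2))
m=camera_model("wrist");im,d=read_camera("wrist");K=np.array(m["intrinsics"])
cv2.imwrite(f"pics/{n}.png",im);P=cloud("wrist",d)*(d>0)[...,None];np.save(f"pics/{n}.npy",P)
for q in sys.argv[2:]:
    for r in cut_out(q,"wrist")[:4]:
        k=r["mask"]&(d>0);z0=np.median(P[k][:,2])
        k&=(abs(P[...,2]-z0)<.04);g=P[k][:,:2].astype(np.float32)*1000
        if len(g)<20: continue
        a=cv2.minAreaRect(g);print(q,round(r["conf"],2),len(g),np.round(a[0],1),np.round(a[1],1),round(a[2],2),"z",np.percentile(P[k][:,2],[2,50,98]).round(4))
E
python3 look.py w1 tray straw0
```

```text
2.75 [0.5595 0.0203 0.3765] [ 3.141  0.066 -0.006] [ 0.28 -0.92 -0.55]
tray 0.65 14992 [537.7  26.3] [190.4 303.7] 3.64 z [0.0088 0.021  0.0312]
straw0 0.84 423 [542.8  26.2] [139.6  11.7] 32.29 z [0.0112 0.0295 0.0319]
straw0 0.67 357 [548.4 -13.8] [135.   10.1] 30.79 z [0.0261 0.0296 0.0317]
```

View pics/w1.png

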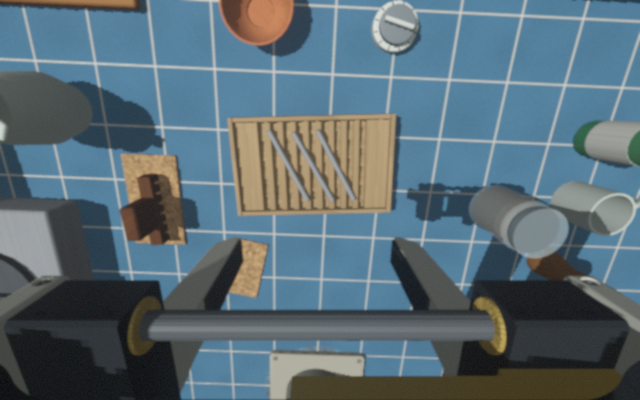

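The wrist view shows the tray at (315,165) with three askew straws. The mat and rake are at (155,198), the small mat is at (248,268), and the canister is at (518,222).

```bash
cat > fit.py <<'E'
import sys
from h import *
P=np.load(f"pics/{sys.argv[1]}.npy");X,Y,Z=P[...,0],P[...,1],P[...,2]
def rect(m,n):
    q=P[m][:,:2].astype(np.float32)*1000
    if len(q)<5: return print(n,len(q))
    r=cv2.minAreaRect(q);print(n,len(q),np.round(r[0],1),np.round(r[1],1),round(r[2],2),P[m][:,2].mean().round(4))
b=lambda x,y,rx,ry,a,c:(abs(X-x)<rx)&(abs(Y-y)<ry)&(Z>a)&(Z<c)
rect(b(.548,.029,.12,.17,.027,.036),"rim");rect(b(.548,.029,.12,.17,.012,.036),"tray")
rect(b(.455,.321,.06,.06,.085,.11),"handle top");rect(b(.455,.321,.1,.06,.02,.11),"rake")
rect(b(.465,.325,.12,.08,.003,.011),"mat")
for y in (.138,-.085): 
    k=b(.548,y,.05,.008,.01,.035);print("landing z",y,np.median(Z[k]).round(4))
k=b(.324,.162,.03,.02,-.01,.02);print("small mat z",np.median(Z[k]))
k=b(.45,-.12,.05,.03,-.02,.02);print("counter z",np.median(Z[k]))
E
python3 fit.py w1
```

```text
rim 3457 [543.3  26.3] [176.  284.7] 3.67 0.0299
tray 12032 [543.3  26.3] [176.1 284.7] 3.67 0.0233
handle top 687 [450.6 319.6] [59.3 26.8] 4.39 0.0966
rake 2078 [450.  319.4] [131.7  27. ] 3.58 0.0631
mat 2825 [464.8 328.8] [144.3 234.3] 89.82 0.0061
landing z 0.138 0.0216
landing z -0.085 0.0214
small mat z 0.004308496047516274
counter z -0.00023351865917882068
```

>>> apply_moves --commands '[-2,5.5,0,0,0,0.02,9.3,-2,5.5,0,0,0,0.02,9.3,-1,6,0,0,0,0.02,9.3,0,6,0,0,0,0.02,9.3,0,6,0,0,0,0.02,9.3,0,0,0,0,0,0,9.3]'

```text
t: 3.65
tool_pos: [0.5055, 0.3018, 0.3759]
orientation: [3.132, 0.192, -0.005]
force: [0.4, -1.0, -1.1]
opening: 0.0928
```

```bash
python3 look.py w2 mat rake; python3 fit.py w2
```

```text
3.65 [0.5055 0.3018 0.3759] [ 3.132  0.192 -0.005] [ 0.4  -1.01 -1.07]
mat 0.78 3832 [459.6 327. ] [183.9 100.5] 0.38 z [0.0045 0.0065 0.0085]
mat 0.6 1959 [320.1 158.1] [ 76.1 132.2] 79.1 z [0.001  0.0044 0.0062]
rake 0.82 640 [451.7 319.1] [59.7 25.9] 1.48 z [0.0602 0.0988 0.1006]
rim 3729 [544.3  26. ] [176.3 285. ] 3.61 0.0302
tray 14383 [544.3  26. ] [176.3 285. ] 3.61 0.0229
handle top 594 [451.4 319.9] [59.4 25.9] 3.39 0.0983
rake 1094 [451.2 319.9] [132.   25.9] 3.51 0.073
mat 3930 [463.8 328.7] [146.8 237.8] 87.7 0.0064
landing z 0.138 0.022
landing z -0.085 0.0217
small mat z 0.004464791851341611
counter z -2.549697794909235e-06
```

View pics/w2.png

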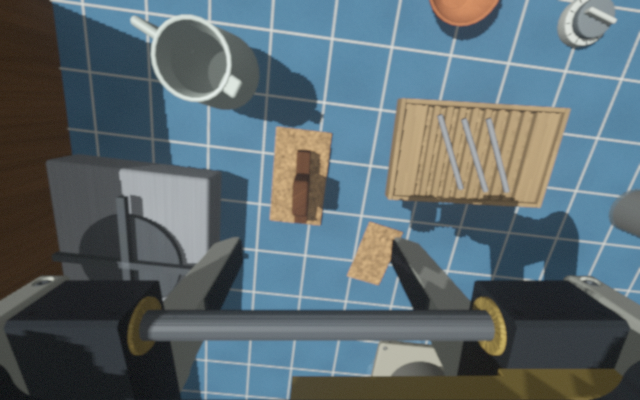

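The wrist view shows the rake at (302,185) on the larger mat (302,175), and fits agree: rake (451,320) mm with yaw 3.5°, mat (460,327), tray (544,26) with yaw 3.6°.

>>> apply_moves --commands '[-2,0.7,-3,0,0,-0.03,9.3,-2,0.7,-5,0,0,-0.03,9.3,-1.4,0.4,-5,0,0,0,9.3,0,0,-5,0,0,0,9.3,0,0,-5,0,0,0,9.3,0,0,-4,0,0,0,9.3,0,0,-2.5,0,0,0,9.3,0,0,0,0,0,0,9.3]'

```text
t: 4.8
tool_pos: [0.4564, 0.2975, 0.0785]
orientation: [3.138, 0.046, 0.013]
force: [0.2, -1.0, 0.4]
opening: 0.0927
```

>>> apply_moves --commands '[-0.3,1.2,0,0,0.008,0.032,9.3,-0.2,1,0,0,0,0,9.3,0,0,-1.5,0,0,0,9.3,0,0,0,0,0,0,9.3]'

```text
t: 5.3
tool_pos: [0.4546, 0.3214, 0.0678]
orientation: [-3.139, -0.097, -0.01]
force: [0.3, -0.7, -0.2]
opening: 0.093
```

>>> apply_moves --commands '[-0.3,-0.15,-1.0,0,0.006,0,9.3,0,0,-1.2,0,0,0,9.3,0,0,0,0,0,0,9.3]'

```text
t: 5.68
tool_pos: [0.451, 0.3195, 0.0439]
orientation: [-3.14, -0.097, 0.001]
force: [-1.0, -0.1, -0.5]
opening: 0.0929
```

Run:
```python
from h import *
from scipy.spatial.transform import Rotation as Ro
s=read_state();print(s['tool_pos'].round(4));print(Ro.from_rotvec(s['orientation']).as_matrix().round(4),s['force'])
```

```text
[0.451  0.3195 0.0439]
[[ 9.981e-01  6.180e-02 -6.000e-04]
 [ 6.180e-02 -9.981e-01  5.000e-04]
 [-5.000e-04 -5.000e-04 -1.000e+00]] [-1.0490517  -0.12399604 -0.52434341]
```

>>> apply_moves --commands '[0,0,0,0,0,0,2.0,0,0,0,0,0,0,2.0,0,0,0,0,0,0,2.0,0,0,0,0,0,0,2.0,0,0,0,0,0,0,2.0,0,0,0,0,0,0,2.0]' --squeeze 40

```text
t: 6.42
tool_pos: [0.4517, 0.3197, 0.0448]
orientation: [-3.139, -0.097, -0.001]
force: [-0.1, -0.2, -0.2]
opening: 0.038
```

>>> apply_moves --commands '[0,0,1,0,0,0,2.0,0,0,2,0,0,0,2.0,0,0,3,0,0,0,2.0,0,0,0,0,0,0,2.0]'

```text
t: 6.92
tool_pos: [0.4511, 0.3194, 0.107]
orientation: [-3.139, -0.097, 0.001]
force: [0.6, 0.7, -2.2]
opening: 0.026
```

```bash
cat > st.py <<'E'
from h import *
from scipy.spatial.transform import Rotation as Ro
s=read_state();R=Ro.from_rotvec(s['orientation']).as_matrix()
p=s['tool_pos'];print(s['t'],"tcp",p.round(4),"op",s['opening'].round(4),"F",s['force'].round(2),"T",s['wrist_torque'].round(3));print("xaxis",R[:,0].round(4),"z",R[:,2].round(4))
a=np.radians(3.64);T=np.array([[np.cos(a),np.sin(a)],[-np.sin(a),np.cos(a)]]);print("tray xy",(T@(p[:2]-[.544,.026])).round(4))
E
python3 st.py
```

```text
Traceback (most recent call last):
  File "st.py", line 4, in <module>
    p=s['tool_pos'];print(s['t'],"tcp",p.round(4),"op",s['opening'].round(4),"F",s['force'].round(2),"T",s['wrist_torque'].round(3));print("xaxis",R[:,0].round(4),"z",R[:,2].round(4))
                                                       ^^^^^^^^^^^^^^^^^^
AttributeError: 'float' object has no attribute 'round'
```

The fingers finished closing only during the lift, so the grip height is uncertain. I'll measure it.

```bash
sed -i "s/s\['opening'\].round(4)/round(s['opening'],4)/" st.py; python3 st.py
python3 - <<'E'
from h import *
im,d=read_camera("scene");P=cloud("scene",d)*(d>0)[...,None];cv2.imwrite("pics/s2.png",im)
X,Y,Z=P[...,0],P[...,1],P[...,2]
for n in ["rake"]:
    for r in cut_out(n,"scene")[:2]:
        k=r["mask"];print(r["conf"],k.sum(),np.percentile(P[k],[1,5,50,95,99],axis=0).round(4).tolist())
    for r in spot_point(n,"scene")[:2]:print("origin",r["conf"],w("scene",r["point"]).round(4))
c=cv2.resize(im[60:180,300:440],(700,600),interpolation=2);cv2.imwrite("pics/c2.png",c)
E
```

```text
6.925 tcp [0.4511 0.3194 0.107 ] op 0.026 F [ 0.64  0.65 -2.23] T [ 0.065 -0.062  0.069]
xaxis [ 9.981e-01  6.150e-02 -3.000e-04] z [-4.e-04  6.e-04 -1.e+00]
tray xy [-0.0741  0.2987]
0.64 578 [[0.2826, 0.2321, 0.0018], [0.3952, 0.3056, 0.0633], [0.4722, 0.3117, 0.0907], [0.5184, 0.3296, 0.1514], [0.5208, 0.3352, 0.1548]]
origin 0.79 [0.4488 0.318  0.0632]
origin 0.23 [ 0.371  -0.4502  0.0034]
```

View pics/c2.png

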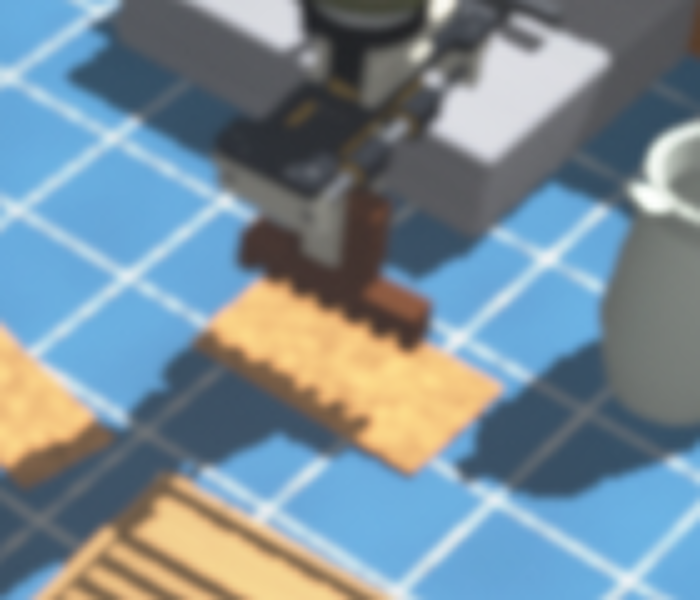

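The crop shows the rake held level above the mat, with the bar at about (340,290). Its tip is about 45 mm below the TCP.

>>> apply_moves --commands '[1.5,-3,1,0,0,0,2.0,1.8,-3.6,0,0,0,0,2.0,1.8,-3.6,0,0,0,0,2.0,1.5,-3.6,0,0,0,0,2.0,1.2,-2.6,0,0,0,0,2.0,0.5,-1,0,0,0,0,2.0,0,0,0,0,0,0,2.0]'

```text
t: 7.95
tool_pos: [0.5259, 0.1375, 0.101]
orientation: [3.133, 0.099, -0.037]
force: [-0.4, 0.8, -1.3]
opening: 0.0254
```

```bash
python3 st.py
python3 - <<'E'
from h import *
im,d=read_camera("scene");P=cloud("scene",d)*(d>0)[...,None]
s=read_state();p=s['tool_pos'];R=cv2.Rodrigues(s['orientation'])[0]
L=(P-p)@R[:, :]  # tool coords
x,y,z=L[...,0],L[...,1],L[...,2]  # tool z down
for a,b,n in[(-.07,-.04,'neg'),(.04,.07,'pos')]:
    k=(x>a)&(x<b)&(abs(y)<.016)&(z>0)&(z<.035);print(n,k.sum(),np.percentile(z[k],[2,5,10,25,50]).round(4) if k.any() else '', np.percentile(y[k],[2,98]).round(4), np.percentile(x[k],[1,99]).round(4))
E
```

```text
7.95 tcp [0.5259 0.1375 0.101 ] op 0.0254 F [-0.41  0.78 -1.26] T [ 0.03  -0.02  -0.048]
xaxis [ 0.9977  0.0631 -0.0238] z [-0.0234 -0.0071 -0.9997]
tray xy [-0.011   0.1124]
neg 35 [0.0148 0.0152 0.0158 0.0176 0.0227] [0.0073 0.0135] [-0.0636 -0.0411]
pos 118 [0.0104 0.0118 0.013  0.0149 0.0172] [-0.0128  0.0145] [0.0403 0.0696]
```

>>> apply_moves --commands '[0.6,0,-0.3,0.007,-0.023,0,2.0,0.5,0,-0.3,0,0,0,2.0,0,0,0,0,0,0,2.0]'

```text
t: 8.38
tool_pos: [0.5363, 0.1405, 0.0941]
orientation: [-3.139, -0.105, -0.001]
force: [-0.1, -0.4, -2.9]
opening: 0.0262
```

```bash
cat > tilt.py <<'E'
from h import *
im,d=read_camera("scene");P=cloud("scene",d)*(d>0)[...,None]
s=read_state();p=s['tool_pos'];R=cv2.Rodrigues(s['orientation'])[0]
L=(P-p)@R;x,y,z=L[...,0],L[...,1],L[...,2]
k=(abs(x)<.035)&(abs(y)<.016)&(z>-.07)&(z<-.03)&(P[...,2]>0.05);print("handle top",k.sum())
for a in np.arange(-.07,.07,.01):
    k=(x>a)&(x<a+.01)&(abs(y)<.016)&(z>-.01)&(z<.05)&(P[...,2]>.03);
    if k.sum()>3: print(round(a,2),k.sum(),"top",np.percentile(z[k],5).round(4),"low",np.percentile(z[k],97).round(4))
E
python3 st.py;python3 tilt.py
```

```text
8.375 tcp [0.5363 0.1405 0.0941] op 0.0262 F [-0.14 -0.44 -2.94] T [0.006 0.007 0.006]
xaxis [9.978e-01 6.680e-02 5.000e-04] z [ 4.e-04  1.e-03 -1.e+00]
tray xy [-0.0004  0.1148]
handle top 84
-0.07 8 top 0.0178 low 0.041
-0.06 23 top 0.0189 low 0.0463
-0.05 16 top 0.0148 low 0.0405
-0.04 23 top 0.0162 low 0.0469
-0.03 16 top 0.0155 low 0.041
-0.02 28 top 0.0124 low 0.0443
-0.01 16 top 0.0103 low 0.0436
0.0 26 top 0.0097 low 0.0448
0.01 27 top -0.0086 low 0.0368
0.02 42 top -0.008 low 0.0439
0.03 52 top -0.0069 low 0.0392
0.04 48 top 0.0119 low 0.0448
0.05 33 top 0.013 low 0.0346
0.06 59 top 0.0126 low 0.0449
```

>>> apply_moves --commands '[0,0,-0.8,0,0,0,2.0,0,0,-0.8,0,0,0,2.0,0,0,-0.6,0,0,0,2.0,0,0,0,0,0,0,2.0]'

```text
t: 8.93
tool_pos: [0.5366, 0.1409, 0.071]
orientation: [-3.139, -0.106, -0.002]
force: [0.5, -0.2, 2.0]
opening: 0.0261
```

```bash
python3 st.py
```

```text
8.925 tcp [0.5366 0.1409 0.071 ] op 0.0261 F [ 0.51 -0.23  2.  ] T [-0.024 -0.032 -0.009]
xaxis [0.9977 0.0672 0.0014] z [ 0.0014  0.0011 -1.    ]
tray xy [-1.000e-04  1.151e-01]
```

>>> apply_moves --commands '[0,0,-0.05,0,0,0,2.0,0,0,0,0,0,0,2.0]'

```text
t: 9.18
tool_pos: [0.5367, 0.1409, 0.0711]
orientation: [-3.139, -0.105, -0.002]
force: [-1.2, 0.4, 0.9]
opening: 0.0257
```

```bash
python3 st.py
```

```text
9.175 tcp [0.5367 0.1409 0.0711] op 0.0257 F [-1.16  0.38  0.93] T [-0.061  0.375 -0.004]
xaxis [0.9977 0.0671 0.0015] z [ 0.0014  0.0013 -1.    ]
tray xy [-0.      0.1151]
```

>>> apply_moves --commands '[0,0,-0.05,0,0,0,2.0,0,0,0,0,0,0,2.0]'

```text
t: 9.43
tool_pos: [0.5367, 0.1409, 0.071]
orientation: [-3.139, -0.105, -0.002]
force: [-1.5, -0.2, 0.9]
opening: 0.0257
```

```bash
python3 st.py
```

```text
9.425 tcp [0.5367 0.1409 0.071 ] op 0.0257 F [-1.51 -0.18  0.88] T [-0.074  0.463  0.045]
xaxis [0.9977 0.0671 0.0015] z [ 0.0015  0.0012 -1.    ]
tray xy [0.     0.1151]
```

>>> apply_moves --commands '[0,0,0.15,0,0,0,2.0,0,0,0,0,0.02,0,2.0,0,0,0,0,0,0,2.0]'

```text
t: 9.8
tool_pos: [0.5366, 0.1409, 0.072]
orientation: [-3.138, -0.105, 0.031]
force: [-1.3, -0.5, 2.6]
opening: 0.0257
```

```bash
python3 st.py; python3 tilt.py
```

```text
9.8 tcp [0.5366 0.1409 0.072 ] op 0.0257 F [-1.31 -0.55  2.61] T [-0.01  -0.073 -0.062]
xaxis [ 0.9975  0.0672 -0.0199] z [-0.02    0.0013 -0.9998]
tray xy [-1.000e-04  1.151e-01]
handle top 76
-0.07 6 top 0.0282 low 0.0402
-0.06 19 top 0.0153 low 0.0401
-0.05 13 top 0.0133 low 0.0383
-0.04 19 top 0.0166 low 0.0418
-0.03 12 top 0.0166 low 0.0345
-0.02 17 top 0.0127 low 0.042
-0.01 14 top 0.0148 low 0.0418
0.0 24 top 0.0116 low 0.0415
0.01 26 top -0.0078 low 0.0345
0.02 32 top -0.0086 low 0.0397
0.03 53 top -0.0079 low 0.0347
0.04 43 top 0.0139 low 0.0388
0.05 32 top 0.0127 low 0.0306
0.06 49 top 0.0138 low 0.0405
```

>>> apply_moves --commands '[0,0,0.3,0,0,0,2.0,0,0,0,0,-0.02,0,2.0,0,0,0,0,0,0,2.0,0,0,0,0,0,0,2.0]'

```text
t: 10.35
tool_pos: [0.5359, 0.1407, 0.0743]
orientation: [-3.139, -0.105, -0.001]
force: [-0.8, -0.6, -2.4]
opening: 0.0258
```

```bash
cat > avg.py <<'E'
from h import *
F=[];T=[]
for i in range(6):
    d=read_camera("wrist");s=read_state();F.append(s['force']);T.append(s['wrist_torque'])
print("F",np.mean(F,0).round(2),np.std(F,0).round(2),"T",np.mean(T,0).round(3),np.std(T,0).round(3),s['tool_pos'].round(4))
E
python3 avg.py;python3 tilt.py; python3 st.py
```

```text
F [ 0.05  0.19 -2.02] [0.4  0.53 0.47] T [ 0.047 -0.005 -0.014] [0.022 0.019 0.024] [0.536  0.1407 0.0743]
handle top 76
-0.07 6 top 0.0211 low 0.0383
-0.06 25 top 0.0167 low 0.0423
-0.05 11 top 0.0164 low 0.0435
-0.04 20 top 0.0138 low 0.0397
-0.03 14 top 0.015 low 0.0418
-0.02 24 top 0.0148 low 0.0434
-0.01 17 top 0.0122 low 0.0408
0.0 21 top 0.0102 low 0.0432
0.01 30 top -0.0065 low 0.0348
0.02 39 top -0.0065 low 0.0415
0.03 54 top -0.0059 low 0.0346
0.04 40 top 0.0109 low 0.0391
0.05 31 top 0.013 low 0.0348
0.06 57 top 0.0132 low 0.0416
10.7 tcp [0.5361 0.1408 0.0744] op 0.026 F [-0.03  0.24 -1.57] T [ 0.005  0.024 -0.006]
xaxis [9.977e-01 6.710e-02 6.000e-04] z [ 5.e-04  1.e-03 -1.e+00]
tray xy [-0.0006  0.115 ]
```

>>> apply_moves --commands '[0,0,-0.2,0,0.01,0,2.0,0,0,0,0,0,0,2.0]'

```text
t: 10.95
tool_pos: [0.5361, 0.1407, 0.0722]
orientation: [-3.138, -0.105, 0.016]
force: [-0.6, 0.8, -1.2]
opening: 0.0262
```

```bash
python3 avg.py; python3 st.py
```

```text
F [ 0.07 -0.07 -1.64] [0.59 0.6  0.5 ] T [-0.007 -0.007 -0.003] [0.044 0.033 0.03 ] [0.5362 0.1408 0.0725]
11.25 tcp [0.5362 0.1408 0.0725] op 0.0261 F [-0.3  -0.69 -2.12] T [ 0.021  0.019 -0.016]
xaxis [ 0.9977  0.0671 -0.0093] z [-0.0094  0.0011 -1.    ]
tray xy [-0.0005  0.115 ]
```

>>> apply_moves --commands '[0,0,-0.1,0,0,0,2.0,0,0,0,0,0,0,2.0]'

```text
t: 11.5
tool_pos: [0.5363, 0.1408, 0.0716]
orientation: [-3.138, -0.105, 0.014]
force: [0.4, -0.6, -1.8]
opening: 0.0259
```

```bash
python3 avg.py; python3 st.py
```

```text
F [-0.21 -0.34 -1.69] [0.53 0.27 0.48] T [ 0.024 -0.012  0.   ] [0.036 0.017 0.029] [0.5362 0.1408 0.0716]
11.8 tcp [0.5362 0.1408 0.0716] op 0.0262 F [-0.41 -0.82 -1.13] T [ 0.063  0.003 -0.046]
xaxis [ 0.9977  0.0671 -0.0091] z [-0.0092  0.0011 -1.    ]
tray xy [-0.0005  0.1151]
```

Still free at 71.6 mm. I'll continue down.

>>> apply_moves --commands '[0,0,-0.06,0,0,0,2.0,0,0,0,0,0,0,2.0]'

```text
t: 12.05
tool_pos: [0.5364, 0.1409, 0.0715]
orientation: [-3.138, -0.106, 0.014]
force: [-0.7, 0.0, -1.9]
opening: 0.0256
```

```bash
python3 avg.py
```

```text
F [-0.56 -0.   -0.12] [0.37 0.6  0.26] T [ 0.012  0.011 -0.013] [0.022 0.029 0.043] [0.5364 0.1409 0.0714]
```

>>> apply_moves --commands '[0,0,-0.06,0,0,0,2.0,0,0,0,0,0,0,2.0]'

```text
t: 12.6
tool_pos: [0.5365, 0.1409, 0.0714]
orientation: [-3.138, -0.106, 0.014]
force: [-0.4, -1.0, -0.6]
opening: 0.0261
```

```bash
python3 avg.py; python3 st.py
```

```text
F [-1.55  0.04  1.39] [0.37 0.53 0.75] T [-0.04   0.12  -0.006] [0.03  0.024 0.031] [0.5364 0.1409 0.0714]
12.9 tcp [0.5364 0.1409 0.0714] op 0.0261 F [-1.55  0.71  0.84] T [-0.08   0.15  -0.037]
xaxis [ 0.9977  0.0672 -0.0088] z [-0.0089  0.0012 -1.    ]
tray xy [-0.0002  0.1151]
```

>>> apply_moves --commands '[0.02,-0.3,-0.04,0,0,0,2.0,0.02,-0.3,-0.04,0,0,0,2.0,0.02,-0.3,-0.04,0,0,0,2.0]'

```text
t: 13.28
tool_pos: [0.5383, 0.1326, 0.0712]
orientation: [-3.136, -0.107, 0.009]
force: [-0.8, 3.3, 3.7]
opening: 0.026
```

```bash
python3 st.py; python3 avg.py; python3 st.py
```

```text
13.275 tcp [0.5383 0.1326 0.0712] op 0.026 F [-0.84  3.29  3.69] T [ 0.6   -0.124  0.149]
xaxis [ 0.9977  0.068  -0.0058] z [-0.006   0.0032 -1.    ]
tray xy [0.0011 0.1068]
F [-0.35  1.42  3.49] [0.46 0.62 0.39] T [ 0.371 -0.374  0.088] [0.122 0.082 0.034] [0.5383 0.1324 0.0711]
13.575 tcp [0.5383 0.1324 0.0711] op 0.0258 F [-0.2   1.7   3.74] T [ 0.215 -0.463  0.047]
xaxis [ 0.9977  0.0678 -0.0059] z [-0.0061  0.0025 -1.    ]
tray xy [0.0011 0.1066]
```

>>> apply_moves --commands '[0.0,-0.35,-0.03,-0.002,0.002,0,2.0,0.01,-0.35,-0.03,0,0,0,2.0,0.01,-0.35,-0.03,0,0,0,2.0,0.01,-0.35,-0.03,0,0,0,2.0,0.01,-0.35,-0.03,0,0,0,2.0]'

```text
t: 14.2
tool_pos: [0.54, 0.1153, 0.071]
orientation: [-3.137, -0.108, 0.008]
force: [-0.2, 3.8, 5.8]
opening: 0.0258
```

```bash
python3 st.py
```

```text
14.2 tcp [0.54   0.1153 0.071 ] op 0.0258 F [-0.22  3.77  5.83] T [ 0.789 -0.337  0.092]
xaxis [ 0.9976  0.0687 -0.0051] z [-0.0053  0.0025 -1.    ]
tray xy [0.0016 0.0894]
```

>>> apply_moves --commands '[0.0,-0.35,-0.025,-0.002,0.002,-0.003,2.0,0,-0.35,-0.025,0,0,-0.002,2.0,0.01,-0.35,-0.025,0,0,0,2.0,0.01,-0.35,-0.025,0,0,0,2.0,0.01,-0.35,-0.025,0,0,0,2.0]'

```text
t: 14.82
tool_pos: [0.5414, 0.0973, 0.071]
orientation: [-3.138, -0.1, 0.008]
force: [-0.1, 2.4, 4.7]
opening: 0.0259
```

```bash
python3 st.py
```

```text
14.825 tcp [0.5414 0.0973 0.071 ] op 0.0259 F [-0.13  2.43  4.72] T [ 0.7   -0.382  0.133]
xaxis [ 0.998   0.0636 -0.0048] z [-0.005   0.0019 -1.    ]
tray xy [0.0019 0.0714]
```

Stable at about 6.5 N normal. Continuing.

>>> apply_moves --commands '[0.0,-0.35,-0.025,0,0,0,2.0,0,-0.35,-0.025,0,0,0,2.0,0.01,-0.35,-0.025,0,0,0,2.0,0.01,-0.35,-0.025,0,0,0,2.0,0.01,-0.35,-0.025,0,0,0,2.0,0.01,-0.35,-0.025,0,0,0,2.0]'

```text
t: 15.58
tool_pos: [0.5428, 0.0755, 0.0709]
orientation: [-3.137, -0.099, 0.004]
force: [0.1, 3.6, 5.1]
opening: 0.0257
```

```bash
python3 st.py
```

```text
15.575 tcp [0.5428 0.0755 0.0709] op 0.0257 F [0.15 3.56 5.1 ] T [ 0.778 -0.235  0.049]
xaxis [ 0.998   0.0633 -0.0026] z [-0.0028  0.0033 -1.    ]
tray xy [0.0019 0.0495]
```

>>> apply_moves --commands '[0.0,-0.35,-0.025,-0.002,0.003,0,2.0,0,-0.35,-0.025,0,0,0,2.0,0.01,-0.35,-0.025,0,0,0,2.0,0.01,-0.35,-0.025,0,0,0,2.0,0.01,-0.35,-0.025,0,0,0,2.0,0.01,-0.35,-0.025,0,0,0,2.0]'

```text
t: 16.32
tool_pos: [0.5442, 0.0538, 0.0709]
orientation: [-3.137, -0.099, 0.005]
force: [0.5, 2.9, 5.3]
opening: 0.0259
```

```bash
python3 st.py
python3 - <<'E'
from h import *
im,d=read_camera("scene");P=cloud("scene",d)*(d>0)[...,None];np.save("pics/s3.npy",P)
cv2.imwrite("pics/c3.png",cv2.resize(im[140:260,255:405],(750,600),interpolation=2))
E
```

```text
16.325 tcp [0.5442 0.0538 0.0709] op 0.0259 F [0.52 2.87 5.34] T [ 0.739 -0.338  0.109]
xaxis [ 0.998   0.063  -0.0034] z [-0.0036  0.0029 -1.    ]
tray xy [0.002  0.0277]
```

View pics/c3.png

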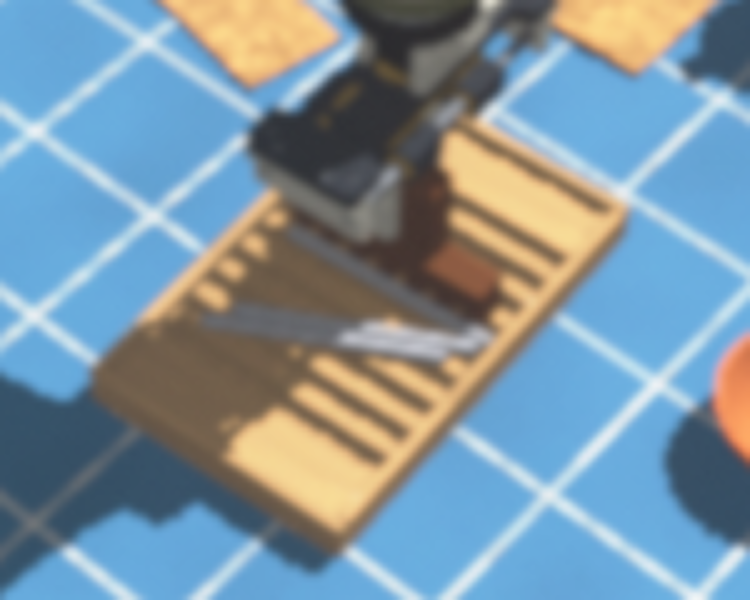

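The crop shows one straw parallel just ahead of the teeth (390,280) and two still askew, bunched at (400,340). Continuing slowly.

>>> apply_moves --commands '[0.0,-0.3,-0.025,-0.002,0.001,0,2.0,0,-0.3,-0.025,0,0,0,2.0,0.0,-0.3,-0.025,0,0,0,2.0,0.01,-0.3,-0.025,0,0,0,2.0,0.01,-0.3,-0.025,0,0,0,2.0]'

```text
t: 17.0
tool_pos: [0.5451, 0.0378, 0.0709]
orientation: [-3.138, -0.098, 0.005]
force: [-0.3, 3.2, 6.1]
opening: 0.026
```

```bash
python3 st.py
```

```text
17.0 tcp [0.5451 0.0378 0.0709] op 0.026 F [-0.33  3.19  6.09] T [ 0.773 -0.295  0.066]
xaxis [ 0.998   0.0626 -0.0028] z [-0.0029  0.0018 -1.    ]
tray xy [0.0019 0.0117]
```

>>> apply_moves --commands '[0.0,-0.3,-0.025,-0.001,0.001,0,2.0,0,-0.3,-0.025,0,0,0,2.0,0.0,-0.3,-0.025,0,0,0,2.0,0.01,-0.3,-0.025,0,0,0,2.0,0.01,-0.3,-0.025,0,0,0,2.0]'

```text
t: 17.62
tool_pos: [0.5459, 0.0223, 0.071]
orientation: [-3.138, -0.097, 0.004]
force: [0.2, 3.5, 7.1]
opening: 0.0258
```

```bash
python3 st.py
```

```text
17.625 tcp [0.5459 0.0223 0.071 ] op 0.0258 F [0.16 3.55 7.08] T [ 0.752 -0.238  0.113]
xaxis [ 0.9981  0.0619 -0.0024] z [-0.0026  0.0022 -1.    ]
tray xy [ 0.0017 -0.0038]
```

Normal force about 9 N. I'll ease the downward bias slightly.

>>> apply_moves --commands '[0.0,-0.3,-0.018,-0.001,0.001,0.001,2.0,0,-0.3,-0.02,0,0,0,2.0,0.0,-0.3,-0.02,0,0,0,2.0,0.01,-0.3,-0.02,0,0,0,2.0,0.01,-0.3,-0.02,0,0,0,2.0]'

```text
t: 18.25
tool_pos: [0.5464, 0.0066, 0.0709]
orientation: [-3.138, -0.098, 0.004]
force: [-0.6, 3.6, 6.2]
opening: 0.0257
```

```bash
python3 st.py
```

```text
18.25 tcp [0.5464 0.0066 0.0709] op 0.0257 F [-0.6   3.63  6.23] T [ 0.943 -0.235  0.114]
xaxis [ 0.9981  0.0623 -0.0027] z [-0.0029  0.0024 -1.    ]
tray xy [ 0.0012 -0.0195]
```

>>> apply_moves --commands '[0.0,-0.3,-0.02,-0.001,0.001,0.001,2.0,0,-0.3,-0.02,0,0,0,2.0,0.0,-0.3,-0.02,0,0,0,2.0,0.01,-0.3,-0.02,0,0,0,2.0,0.01,-0.3,-0.02,0,0,0,2.0]'

```text
t: 18.88
tool_pos: [0.5468, -0.009, 0.0709]
orientation: [-3.137, -0.099, 0.005]
force: [-0.1, 2.2, 6.0]
opening: 0.0259
```

```bash
python3 st.py
python3 - <<'E'
from h import *
im,d=read_camera("scene");P=cloud("scene",d)*(d>0)[...,None];np.save("pics/s4.npy",P)
cv2.imwrite("pics/c4.png",cv2.resize(im[140:260,255:405],(750,600),interpolation=2))
E
```

```text
18.875 tcp [ 0.5468 -0.009   0.0709] op 0.0259 F [-0.05  2.18  5.97] T [ 0.763 -0.358  0.064]
xaxis [ 0.998   0.0629 -0.0031] z [-0.0032  0.0026 -1.    ]
tray xy [ 0.0006 -0.0351]
```

View pics/c4.png

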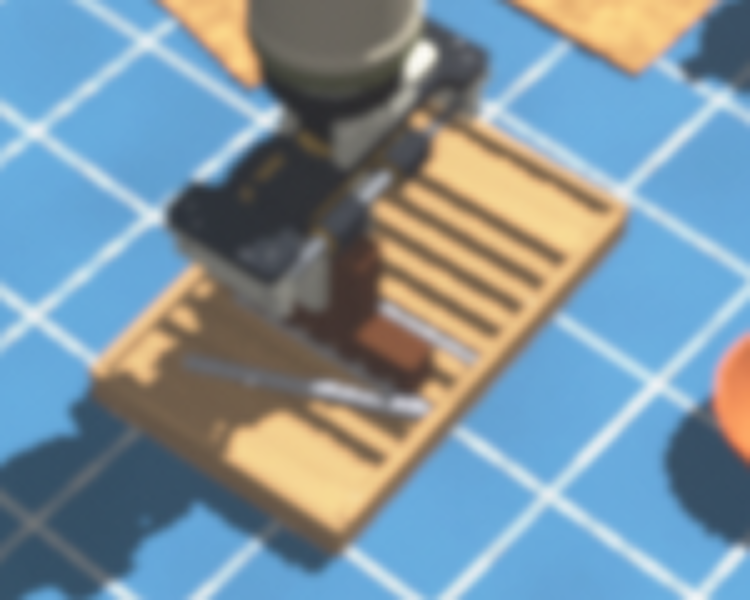

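One straw lies in a groove behind the rake (430,330), one is along the teeth, and one is still askew at (310,385).

>>> apply_moves --commands '[0.0,-0.25,-0.02,-0.001,0.001,0.001,2.0,0.01,-0.25,-0.02,0,0,0,2.0,0.01,-0.25,-0.02,0,0,0,2.0,0.02,-0.25,-0.02,0,0,0,2.0,0.02,-0.25,-0.02,0,0,0,2.0,0.02,-0.25,-0.02,0,0,0,2.0]'

```text
t: 19.68
tool_pos: [0.5478, -0.0247, 0.071]
orientation: [-3.137, -0.1, 0.006]
force: [-1.1, 2.4, 6.4]
opening: 0.0259
```

```bash
python3 st.py
```

```text
19.675 tcp [ 0.5478 -0.0247  0.071 ] op 0.0259 F [-1.08  2.37  6.43] T [ 0.732 -0.302  0.139]
xaxis [ 0.998   0.0634 -0.0035] z [-0.0037  0.0032 -1.    ]
tray xy [ 0.0005 -0.0509]
```

>>> apply_moves --commands '[0.01,-0.25,-0.02,-0.001,0.001,0.001,2.0,0.01,-0.25,-0.02,0,0,0,2.0,0.01,-0.25,-0.02,0,0,0,2.0,0.02,-0.25,-0.02,0,0,0,2.0,0.02,-0.25,-0.02,0,0,0,2.0,0.02,-0.25,-0.02,0,0,0,2.0]'

```text
t: 20.42
tool_pos: [0.5487, -0.0401, 0.071]
orientation: [-3.136, -0.101, 0.007]
force: [-0.6, 3.2, 7.0]
opening: 0.0257
```

```bash
python3 st.py
```

```text
20.425 tcp [ 0.5487 -0.0401  0.071 ] op 0.0257 F [-0.59  3.17  6.96] T [ 0.793 -0.263  0.155]
xaxis [ 0.9979  0.0642 -0.0041] z [-0.0044  0.0043 -1.    ]
tray xy [ 0.0005 -0.0662]
```

>>> apply_moves --commands '[0.01,-0.25,-0.012,-0.003,0.0,0,2.0,0.01,-0.25,-0.018,0,0,0,2.0,0.01,-0.25,-0.018,0,0,0,2.0,0.02,-0.25,-0.018,0,0,0,2.0]'

```text
t: 20.92
tool_pos: [0.5491, -0.0504, 0.071]
orientation: [-3.138, -0.1, 0.007]
force: [0.2, 2.0, 6.4]
opening: 0.026
```

```bash
python3 st.py
python3 - <<'E'
from h import *
im,d=read_camera("scene")
cv2.imwrite("pics/c5.png",cv2.resize(im[140:260,255:405],(750,600),interpolation=2))
E
```

```text
20.925 tcp [ 0.5491 -0.0504  0.071 ] op 0.026 F [0.19 2.   6.44] T [ 0.743 -0.321  0.142]
xaxis [ 0.9979  0.064  -0.0043] z [-0.0045  0.0022 -1.    ]
tray xy [ 0.0002 -0.0766]
```

View pics/c5.png

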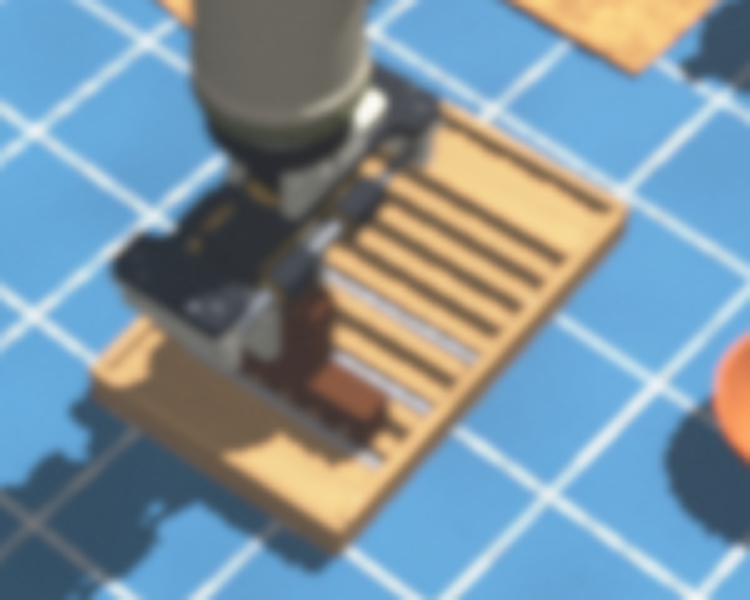

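Two straws lie in grooves behind the rake (400,310 and 380,380). The third is parallel at the last groove (350,445). I'll finish the stroke.

>>> apply_moves --commands '[0.01,-0.25,-0.015,-0.001,0.0,0,2.0,0.01,-0.25,-0.018,0,0,0,2.0,0.02,-0.25,-0.018,0,0,0,2.0,0.02,-0.25,-0.018,0,0,0,2.0,0.02,-0.25,-0.018,0,0,0,2.0,0.02,-0.25,-0.018,0,0,0,2.0]'

```text
t: 21.72
tool_pos: [0.5499, -0.066, 0.071]
orientation: [-3.137, -0.1, 0.007]
force: [-0.7, 3.3, 7.4]
opening: 0.0258
```

```bash
python3 st.py
```

```text
21.725 tcp [ 0.5499 -0.066   0.071 ] op 0.0258 F [-0.69  3.3   7.4 ] T [ 0.743 -0.317  0.116]
xaxis [ 0.998   0.0636 -0.0044] z [-0.0046  0.003  -1.    ]
tray xy [ 0.     -0.0922]
```

>>> apply_moves --commands '[0.01,-0.25,-0.015,-0.001,0.0,0,2.0,0.01,-0.25,-0.018,0,0,0,2.0,0.02,-0.25,-0.018,0,0,0,2.0,0.02,-0.25,-0.018,0,0,0,2.0,0.02,-0.25,-0.018,0,0,0,2.0,0.02,-0.25,-0.018,0,0,0,2.0,0.02,-0.2,-0.018,0,0,0,2.0]'

```text
t: 22.6
tool_pos: [0.5506, -0.0829, 0.071]
orientation: [-3.135, -0.1, 0.008]
force: [-1.5, 4.0, 6.7]
opening: 0.0261
```

```bash
python3 st.py
python3 - <<'E'
from h import *
im,d=read_camera("scene");P=cloud("scene",d)*(d>0)[...,None];np.save("pics/s6.npy",P)
cv2.imwrite("pics/c6.png",cv2.resize(im[140:260,255:405],(750,600),interpolation=2))
E
```

```text
22.6 tcp [ 0.5506 -0.0829  0.071 ] op 0.0261 F [-1.5   4.    6.74] T [ 0.934 -0.334  0.237]
xaxis [ 0.998   0.0636 -0.0048] z [-0.0051  0.0051 -1.    ]
tray xy [-0.0003 -0.1091]
```

View pics/c6.png

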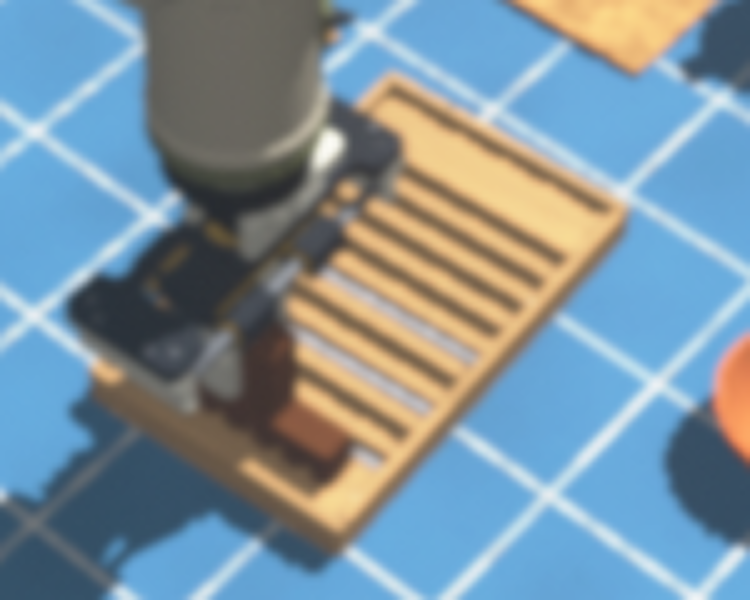

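All three straws now lie in grooves (400,310; 370,375; 365,455). I'll lift and check heights.

>>> apply_moves --commands '[0.02,-0.25,-0.015,-0.003,0.0,0,2.0,0.02,-0.2,-0.018,0,0,0,2.0,0,0,0.5,0,0,0,2.0,0,0,1.5,0,0,0,2.0,0,0,3,0,0,0,2.0,0,0,2,0,0,0,2.0,0,0,0,0,0,0,2.0]'

```text
t: 23.52
tool_pos: [0.5464, -0.0885, 0.1414]
orientation: [-3.137, -0.098, 0.023]
force: [0.8, 0.1, -1.3]
opening: 0.026
```

```bash
python3 st.py
python3 - <<'E'
from h import *
im,d=read_camera("scene");P=cloud("scene",d)*(d>0)[...,None]
a=np.radians(3.64);D=P-[.544,.026,0];tx=D[...,0]*np.cos(a)+D[...,1]*np.sin(a);ty=-D[...,0]*np.sin(a)+D[...,1]*np.cos(a)
for i in range(2):
  pass
for r in cut_out("straw0","scene")[:5]:
    k=r["mask"]&(d>0);print(round(r["conf"],2),k.sum(),"tray x",np.percentile(tx[k],[5,95]).round(3),"y",np.percentile(ty[k],[5,50,95]).round(3),"z",np.percentile(P[k][:,2],[5,50,95]).round(4), "slope",np.polyfit(tx[k],ty[k],1)[0].round(3))
for y in range(-99,100,11):
    k=(abs(ty-y/1000)<.003)&(abs(tx-.03)<.03)&(P[...,2]<.05);print(y,np.median(P[...,2][k]).round(4),end="; ")
E
```

```text
23.525 tcp [ 0.5464 -0.0885  0.1414] op 0.026 F [ 0.79  0.15 -1.26] T [0.031 0.011 0.024]
xaxis [ 0.998   0.0623 -0.0143] z [-0.0144  0.0025 -0.9999]
tray xy [-0.0049 -0.1144]
0.45 64 tray x [-0.025  0.072] y [-0.002  0.002  0.005] z [0.0173 0.0219 0.0258] slope 0.006
0.4 50 tray x [-0.045  0.015] y [-0.093 -0.087 -0.084] z [0.0162 0.0218 0.0259] slope -0.122
0.15 1744 tray x [-0.116 -0.043] y [-0.384 -0.355 -0.314] z [0.0185 0.1147 0.1375] slope 0.032
-99 0.0245; -88 0.0214; -77 0.0203; -66 0.0183; -55 0.0198; -44 0.0221; -33 0.0216; -22 0.0161; -11 0.02; 0 0.0219; 11 0.0233; 22 0.0193; 33 0.0209; 44 0.0197; 55 0.0205; 66 0.0179; 77 0.0213; 88 0.0193; 99 0.0199;
```

>>> apply_moves --commands '[-0.7,3,0,0,0,0,2.0,-1.2,5.2,0,0,0,0,2.0,-1.2,5.2,0,0,0,0,2.0,-1.2,5.2,0,0,0,0,2.0,-1.2,5.2,0,0,0,0,2.0,-1.2,5.2,0,0,0,0,2.0,-1.2,5.2,0,0,0,0,2.0,-1,4.5,0,0,0,0,2.0]'

```text
t: 24.62
tool_pos: [0.4457, 0.3049, 0.1276]
orientation: [-3.14, -0.086, 0.052]
force: [0.8, -0.7, -2.4]
opening: 0.0262
```

>>> apply_moves --commands '[-0.2,1.2,0,0,0,0,2.0,0,0,0,0,0,0,2.0]'

```text
t: 24.88
tool_pos: [0.441, 0.3186, 0.1249]
orientation: [3.138, 0.093, -0.058]
force: [0.1, -0.6, -0.9]
opening: 0.0259
```

```bash
python3 st.py; python3 look.py w7 straw0 mat rake
python3 - <<'E'
import cv2;im=cv2.imread("pics/w7.png");cv2.imwrite("pics/w7.png",im)
E
```

```text
24.875 tcp [0.441  0.3186 0.1249] op 0.0259 F [ 0.12 -0.62 -0.88] T [ 0.013  0.006 -0.024]
xaxis [ 0.9976  0.0592 -0.0372] z [-0.037  -0.0032 -0.9993]
tray xy [-0.0842  0.2985]
24.875 [0.441  0.3186 0.1249] [ 3.138  0.093 -0.058] [ 0.12 -0.62 -0.88]
mat 0.58 2374 [354.9 152.1] [76.2 60.3] 76.9 z [0.0023 0.0039 0.0052]
mat 0.57 12931 [461.7 328.1] [179.1 100.9] 0.44 z [0.0045 0.006  0.0075]
rake 0.56 5084 [451.5 318.9] [41.4 26.1] 2.7 z [0.1277 0.1672 0.1693]
```

View pics/w7.png

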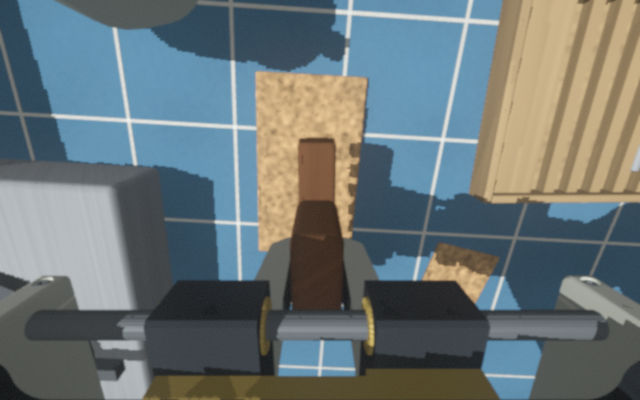

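The view shows the held rake over the mat, with its bar end at (317,170) and the mat at (311,160).

>>> apply_moves --commands '[0.7,0.2,0,0.006,-0.032,0,2.0,0.7,0.2,-0.5,0,0,0,2.0,0,0,-1.5,0,0,0,2.0,0,0,-2,0,0,0,2.0,0,0,-1,0,0,0,2.0,0,0,0,0,0,0,2.0]'

```text
t: 25.82
tool_pos: [0.4579, 0.3188, 0.072]
orientation: [-3.137, -0.082, 0.003]
force: [0.2, -0.5, -1.0]
opening: 0.0259
```

```bash
python3 st.py
```

```text
25.825 tcp [0.4579 0.3188 0.072 ] op 0.0259 F [ 0.19 -0.5  -0.97] T [-0.022  0.042  0.017]
xaxis [ 0.9986  0.0522 -0.0019] z [-0.0021  0.0033 -1.    ]
tray xy [-0.0673  0.2977]
```

>>> apply_moves --commands '[-0.2,0.2,-0.6,0,0.003,0.01,2.0,0,0,-0.5,0,0,0,2.0,0,0,-0.3,0,0,0,2.0,0,0,0,0,0,0,2.0]'

```text
t: 26.32
tool_pos: [0.4565, 0.3216, 0.0583]
orientation: [-3.136, -0.099, 0.006]
force: [-0.4, 0.2, -1.8]
opening: 0.0256
```

```bash
python3 avg.py; python3 st.py
```

```text
F [-0.04  0.12 -1.97] [0.36 0.88 0.62] T [0.03  0.001 0.001] [0.029 0.019 0.027] [0.4567 0.3216 0.0587]
26.625 tcp [0.4567 0.3216 0.0587] op 0.0258 F [-0.16  1.07 -1.09] T [ 0.005 -0.008  0.03 ]
xaxis [ 0.998   0.0631 -0.0029] z [-0.0032  0.0046 -1.    ]
tray xy [-0.0683  0.3006]
```

>>> apply_moves --commands '[0,0,-0.07,0,0,0,2.0,0,0,0,0,0,0,2.0]'

```text
t: 26.88
tool_pos: [0.4569, 0.3217, 0.0581]
orientation: [-3.135, -0.099, 0.004]
force: [-0.1, -0.3, -2.1]
opening: 0.0255
```

```bash
python3 avg.py; python3 st.py
```

```text
F [ 0.05  0.22 -1.85] [0.53 0.5  0.45] T [ 0.016  0.009 -0.011] [0.038 0.049 0.035] [0.4569 0.3217 0.0581]
27.175 tcp [0.4569 0.3217 0.0581] op 0.0259 F [ 0.12 -0.32 -1.43] T [-0.051 -0.017  0.027]
xaxis [ 0.998   0.0632 -0.0026] z [-0.0029  0.0047 -1.    ]
tray xy [-0.0682  0.3006]
```

>>> apply_moves --commands '[0,0,-0.1,-0.002,0.002,0,2.0,0,0,0,0,0,0,2.0]'

```text
t: 27.42
tool_pos: [0.4568, 0.3217, 0.057]
orientation: [-3.137, -0.099, 0.008]
force: [0.3, -1.1, -1.3]
opening: 0.0258
```

```bash
python3 avg.py
```

```text
F [ 0.02  0.22 -1.7 ] [0.53 0.42 0.3 ] T [ 0.023 -0.021  0.005] [0.018 0.019 0.025] [0.4569 0.3217 0.0572]
```

>>> apply_moves --commands '[0,0,-0.08,0,0,0,2.0,0,0,0,0,0,0,2.0]'

```text
t: 27.98
tool_pos: [0.4569, 0.3217, 0.0564]
orientation: [-3.137, -0.099, 0.007]
force: [-0.9, 0.1, -1.7]
opening: 0.0259
```

```bash
python3 avg.py; python3 st.py
```

```text
F [ 0.11  0.11 -1.78] [0.64 0.24 0.41] T [ 0.023  0.005 -0.019] [0.024 0.024 0.03 ] [0.457  0.3218 0.0565]
28.275 tcp [0.457  0.3218 0.0565] op 0.0256 F [-0.31 -0.01 -2.12] T [ 0.027 -0.006  0.019]
xaxis [ 0.998   0.0632 -0.0044] z [-0.0046  0.0029 -1.    ]
tray xy [-0.068   0.3007]
```

>>> apply_moves --commands '[0,0,-0.07,0,0,0,2.0,0,0,0,0,0,0,2.0]'

```text
t: 28.52
tool_pos: [0.457, 0.3218, 0.0558]
orientation: [-3.137, -0.099, 0.007]
force: [0.3, -0.1, -2.0]
opening: 0.026
```

```bash
python3 avg.py
```

```text
F [-0.17  0.13 -1.59] [0.22 0.42 0.38] T [ 0.016 -0.001  0.012] [0.021 0.017 0.032] [0.4571 0.3218 0.0558]
```

>>> apply_moves --commands '[0,0,-0.06,0,0,0,2.0,0,0,0,0,0,0,2.0]'

```text
t: 29.08
tool_pos: [0.4572, 0.3219, 0.0556]
orientation: [-3.137, -0.099, 0.006]
force: [0.1, 0.1, -1.7]
opening: 0.0259
```

```bash
python3 avg.py; python3 st.py
```

```text
F [-0.02 -0.07 -0.84] [0.37 0.45 0.42] T [ 0.031 -0.017  0.004] [0.016 0.024 0.027] [0.4572 0.3219 0.0556]
29.375 tcp [0.4572 0.3219 0.0556] op 0.0259 F [ 0.04  0.32 -0.37] T [ 0.029 -0.029 -0.015]
xaxis [ 0.998   0.0631 -0.004 ] z [-0.0042  0.0031 -1.    ]
tray xy [-0.0678  0.3008]
```

>>> apply_moves --commands '[0,0,-0.05,0,0,0,2.0,0,0,0,0,0,0,5,0,0,0,0,0,0,6,0,0,0,0,0,0,6,0,0,0,0,0,0,6,0,0,0,0,0,0,6]'

```text
t: 30.12
tool_pos: [0.4576, 0.3221, 0.0555]
orientation: [-3.136, -0.099, 0.005]
force: [-0.8, 0.2, 0.2]
opening: 0.0596
```

>>> apply_moves --commands '[0,0,1.5,0,0,0,6,0,0,3,0,0,0,6,0,0,5,0,0,0,6,0,0,5,0,0,0,6,2,0,5,0,0,0,6,3,-0.5,5,0,0,0,6,3,-1,4,0,0,0,6,0,0,0,0,0,0,6]'

```text
t: 31.12
tool_pos: [0.5366, 0.3054, 0.3585]
orientation: [-3.134, -0.101, -0.004]
force: [-0.6, 0.3, 0.4]
opening: 0.0602
```

```bash
python3 st.py; python3 look.py w8 straw0 mat rake; python3 fit.py w8
python3 - <<'E'
from h import *
P=np.load("pics/w8.npy");a=np.radians(3.64);D=P-[.544,.026,0];tx=D[...,0]*np.cos(a)+D[...,1]*np.sin(a);ty=-D[...,0]*np.sin(a)+D[...,1]*np.cos(a)
for r in cut_out("straw0","wrist")[:5]:
    k=r["mask"]&(P[...,2]>0.005);print(round(r["conf"],2),"tray x",np.percentile(tx[k],[3,97]).round(3),"y",np.percentile(ty[k],[5,50,95]).round(3),"z",np.percentile(P[k][:,2],[5,50,95]).round(4),"slope",np.polyfit(tx[k],ty[k],1)[0].round(3))
for y in range(-99,100,11):
    k=(abs(ty-y/1000)<.0025)&(abs(tx)<.05)&(P[...,2]<.05);print(y,np.median(P[...,2][k]).round(4),end="; ")
E
```

```text
31.125 tcp [0.5366 0.3054 0.3585] op 0.0602 F [-0.59  0.27  0.38] T [ 0.029 -0.017 -0.033]
xaxis [0.9979 0.0644 0.0025] z [ 0.0022  0.0056 -1.    ]
tray xy [0.0104 0.2793]
31.125 [0.5366 0.3054 0.3585] [-3.134 -0.101 -0.004] [-0.59  0.27  0.38]
straw0 0.87 465 [554.7 -14.8] [136.5  16.4] 4.48 z [0.0119 0.0168 0.0196]
straw0 0.8 382 [557.6 -59.7] [136.4  10.8] 4.82 z [0.0137 0.0167 0.0191]
straw0 0.72 374 [551.6  28.7] [136.9  13.6] 3.41 z [0.0139 0.0171 0.0196]
straw0 0.38 2458 [ 770.6 -103.3] [71.  94.3] 3.61 z [-0.0029  0.0272  0.0404]
mat 0.62 424 [322.1 164.1] [ 48.7 139.4] 58.85 z [0.0008 0.0025 0.0044]
mat 0.57 3817 [459.2 329.9] [180.9 102.4] 1.13 z [0.0017 0.0041 0.006 ]
rake 0.76 712 [455.4 322.9] [59.2 26. ] 3.61 z [0.0601 0.0964 0.0987]
rake 0.28 3888 [458.3 329.5] [182.8 103.5] 0.33 z [0.0015 0.0041 0.006 ]
rim 1988 [542.1  28.2] [175.4 284.3] 3.74 0.0281
tray 14475 [541.8  27.9] [175.9 285.6] 3.73 0.0202
handle top 598 [455.3 323.4] [59.1 25. ] 3.38 0.0962
rake 1145 [454.8 322.8] [131.6  26. ] 3.61 0.0711
mat 3386 [458.6 329.4] [179.7  99.6] 0.52 0.0043
landing z 0.138 0.0193
landing z -0.085 0.0191
small mat z nan
counter z -0.0020186896326515043
0.87 tray x [-0.054  0.072] y [-0.048 -0.041 -0.035] z [0.013  0.0168 0.0192] slope 0.011
0.8 tray x [-0.055  0.073] y [-0.09  -0.086 -0.083] z [0.0145 0.0167 0.0187] slope 0.009
0.72 tray x [-0.056  0.071] y [-0.001  0.003  0.006] z [0.0147 0.0171 0.019 ] slope 0.018
0.38 tray x [0.186 0.244] y [-0.152 -0.122 -0.101] z [0.0098 0.0279 0.0395] slope 0.095
-99 0.0191; -88 0.017; -77 0.0191; -66 0.0088; -55 0.019; -44 0.0171; -33 0.0191; -22 0.0089; -11 0.0192; 0 0.0174; 11 0.0192; 22 0.0089; 33 0.0192; 44 0.0089; 55 0.0191; 66 0.0087; 77 0.0192; 88 0.0089; 99 0.0194;
  return _methods._mean(a, axis=axis, dtype=dtype,
  ret = ret.dtype.type(ret / rcount)
```

View pics/w8.png

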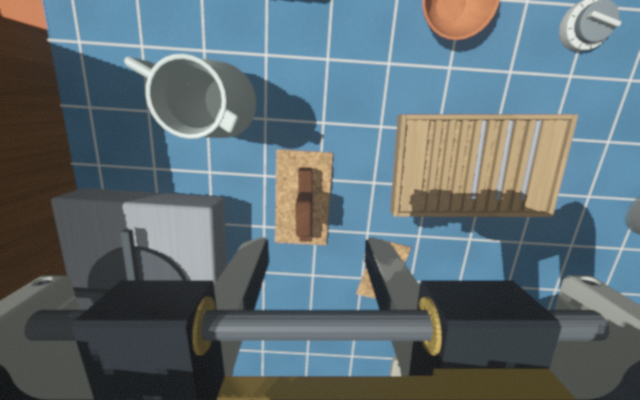

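The rake stands upright on the larger mat (305,200). The straws lie in three grooves (478, 505 and 533,160), with tops about 2 mm below the rib tops. Handing in.

```bash
python3 -c "
from h import *
print(close_job())"
```

```text
the job is handed in; nothing more can be done
None
```

I combed the rake across the tray from the mat-side landing to the opposite landing, stood it back on the larger cork mat and let go. The job was handed in at about 31 s.

**Stroke:** the rake pressed on the ribs with about 5–9 N wherever I checked, and I never saw contact break. Force was read only at the end of each short move, not continuously.

**Last checks (wrist camera):**
- **Straws:** all three lie in grooves (tray y about 0, −44 and −88 mm), parallel to within about 1°. Their tops are about 2 mm below the rib tops.
- **Rake:** it stands upright on the mat at (455, 323) mm, about 4 mm from where it stood.
- **Other things:** the jug, bowl, timer and tray look unmoved in the last picture. The canister, mug, mill and oil bottle were mostly out of that view; the arm never went near them after the first pass.

**Disagreements and faults:**
- The fingers finished closing during the first lift, so the grip sat about 12 mm higher on the handle than planned. I measured the tip's real height by touch and used that.
- The first camera estimate of the tip's distance below the gripper was about 5 mm short.
- The first touch-down was slightly tilted. I lifted off, tilted the tool about half a degree, and touched down again before starting the stroke.

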